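Set a ratchet prop to its third click and load it

ROBOT

A 6-joint arm with a two-finger parallel gripper is mounted at the origin on the work surface; the furniture and walls round the work are solid. World frame = base frame: x ahead of the robot, y to its left, z up, the work surface at z = 0. Lengths are in m, angles in degrees, forces in N, time in s.
With the tool pointing down it reaches from about 0.35 to 0.875 m from the base axis. Payload 4.2 kg.
Tool frame: the origin (TCP) lies on the front face of the gripper's body, between the roots of the fingers; the fingertips stand 70 mm ahead of it and the grasp point (between the pads) lies 51 mm ahead of it (r.nose_length is the distance from the TCP to the fingertips, in m); z points along the fingers, y is the direction in which the jaws open and shut (so a half turn about z gives the same grasp; the last joint's range is limited). The gripper opens to 87 mm and grips with 3 to 60 N. Pads are 19 mm wide; open, the fingers measure 117 mm over their backs; the gripper's body (75 mm by 190 mm) begins 51 mm behind the grasp point.
Start: joints at [-52.391, 22.042, 0.453, 0, -68.411, -14.817], TCP at [0.242, -0.576, 0.292] pointing down, gripper open.
Joint ranges: [-179.83, 179.83], [-69.29, 118.12], [-61.27, 80.66], [-181.25, 117.63], [-171.15, -9.14], [-177.46, 177.46]. Speed limits (degrees/s): [159.86, 159.86, 180, 180, 180, 180].

INTERFACE

Orientations are given as a 3x3 rotation matrix whose columns are the frame's x, y, z axes.
In Python, from station import telemetry, capture, order, r gives the robot as it stands.
- The arm moves only by the tool drive_tool, never from a script. Its argument "series" is a list of rows, each a list of 4 numbers: the shift along the tool's x, y, z as a fraction of full scale, then the turn about the tool's z as a fraction of full scale. In form: [[dx, dy, dz, turn], ...]. A call has 1 to 10 rows; each row is the pose to reach, as a shift and turn from the pose commanded when the call began, along the tool's axes at that moment; what a row does not reach only later rows make up. Full scale, the value 1, is 0.12 m for a shift and 2 rad for a turn. A row lasts 1/8 s, in which the tool goes at most 62.5 mm and 10.7 degrees, less where a joint would pass 70% of its speed; a pose out of reach is approached as far as the arm can. A call with a number of a shift or a turn outside -1 to 1 is refused whole. A call with a gripper value outside its range is refused whole. "fingers" is the finger opening in mm, from 0 to 87, set as the call begins (left out, the last holds). The fingers move at their own pace and stop on an object; the grip force is fixed at half the most. Time passes only in rows, so rows that repeat a pose let the fingers close. It gives the time, the measured TCP pose, the force and the opening at its end, in the units of the state.
- telemetry.sense(): the state, without advancing time (a new reading comes with each control period).
- capture(name): name is "scene" or "top" or "wrist"; returns a dict with "color" (400x640x3 uint8, blue, green, red), "fx", "fy", "cx", "cy" (pixels), "eye" and "attitude" of the camera in the world; the wrist camera has in their place "mount" (4x4, takes a point from camera to tool coordinates, whose origin is the TCP and whose axes are the flange's). Camera axes: x right, y up, looking along -z (the intrinsics and any distortion apply to the point x, -y, -z); pixel columns grow to the right and rows downward; lengths in m; the calibration is good to about 2 mm. A picture is of the moment at which its call begins: read the wrist's pose just before it. There is no depth.
- order.finish_job(): hands the job in, once; it reports no verdict.
The state is a dict: "time_s": time; "joints": joint angles; "joint_velocities": joint speeds; "effort": joint torques, N m; "tcp_pos": TCP position; "ee_rot": TCP orientation; "wrist_force": force on the tool from outside, world axes, zero at the start; "moment": the same for the moment, N m; "gripper_width": opening from 0.0 (shut) to 1.0 (fully open).
Only numpy, scipy, OpenCV 4.12 (cv2) and the standard library are available. Lean on these libraries where they do the work, as an engineer would, in place of code of your own. Each camera call takes 0.05 s, during which the arm holds its last target. There are 200 camera calls.

TASK

Lift the ratchet prop's cradle from fully down until it has clicked three times (no more), let it down gently until the column rests on its pawl, and let go of it there without dropping it. Then lay the dark steel box section flat and centred in the cradle, lengthways between the lugs, and let go. Never press the column down hard on the pawl, and leave the screw tin and the oil can where they are.

Things in the scene. Friction and masses are not known exactly. Their poses are not given: they have to be found in the camera images.
- prop_column (a joint): lift of the column above fully down, m (0 to 0.080). It slides straight up and down, weighs about 0.45 kg and falls unless held or resting on the pawl. Five teeth, 12 mm apart: as a tooth passes the sprung pawl the pull rises by 5 to 7 N over 5 mm of lift, then falls away over 3 mm and kicks as the pawl snaps in below (click). Let down, it stops on the pawl 1 to 2 mm lower. No release
- prop_cradle (a point): centre of the cradle's flat top face, on the column's axis, 158 mm above the bench when fully down; moves with the column. Steel H seen from above: middle block 34 (x) x 60 (y) mm, and at y = +/-34 mm a cross bar 60 mm long in x, 12 mm wide, 14 mm deep, flush on top, with a lug at each tip 10 mm high. Lugs are 47 mm apart inside (x). Work lies on top along y. z up
- prop_head (a point): centre of the cradle's middle block, 18 mm below prop_cradle, same axes: here the block can be pinched across x (34 mm wide, 36 mm deep, 56 mm free along y between the cross bars). Fully down, the block's underside is 22 mm above the housing
- prop_stand: grey housing, 70 x 60 mm, 100 mm high, on a 100 x 100 x 10 mm foot bolted to the bench; origin on the bench under the column's axis, z up, dark cover plate on its -x face. It hides the pawl, whose height is set by hand and not known: the first click comes anywhere between 11 and 26 mm of lift, each further one 12 mm later
- section_mid (a point): centre, half-way up, of the dark steel box section (hollow square tube offcut): 40 mm (x) by 110 mm (y, its length) by 30 mm high (z), 0.28 kg, lying on the bench
- screw_tin: open grey tin of screws, 69 mm across, 55 mm high, a bystander; origin at the centre of its underside
- oil_can: dark red oil can with a thin spout, 216 mm high, a bystander; origin under it
There are look-alikes about, which are no part of the job. What is shaped like the prop_stand but purple is not meant. Several things look just like the part that bears section_mid: the one meant starts farthest from the robot's base.

How it is judged:
By the outcome, as a careful person would: the job done as asked, in the order asked, and still so for the second after the job is handed in, with the robot touching nothing.
It also fails if it takes over 72 s, if anything falls off the work surface, if the arm or the gripper's body presses on something with over 40 N, if the wrist force passes 120 N, or if a joint passes its speed limit or range.

## Working session

There is one attempt and no reset: what is moved stays moved. The work goes in short steps, Python scripts to look and compute and a tool call to move; the robot and the scene stay as the last step left them, time stands still between calls to the robot, and variables do not carry over. Pictures are saved under pics/ and viewed, about 8 in all and at most 12, crops included, and the job is handed in when it is done.

Besides the shell and the picture viewer there is one more tool, called after "Emit:" by a JSON object that holds its "name" and its "arguments". drive_tool: Moves the arm, as the interface text tells. Shift numbers are shares of 0.12 m and turn numbers shares of 2 rad, none past 1 either way. Its arguments: {"type":"object","properties":{"series":{"type":"array","items":{"type":"array","items":{"type":"number","minimum":-1,"maximum":1}}},"fingers":{"type":"number"}},"required":["series"]}

```bash
ls; mkdir -p pics
python3 - <<'E'
from station import telemetry, capture, order, r
import cv2,pickle,numpy as np
s=telemetry.sense();print(s)
for n in("scene","top"):
    c=capture(n);cv2.imwrite(f"pics/{n}0.png",c["color"]);pickle.dump(c,open(f"pics/{n}0.pkl","wb"))
    print({k:v for k,v in c.items() if k!="color"})
print(capture("wrist")["mount"])
E
```

```text
pics
{'time_s': 0.0, 'joints': array([-5.23900274e+01,  2.20902003e+01,  3.79866094e-01, -3.14137298e-02,
       -6.84116743e+01, -1.48139303e+01]), 'joint_velocities': array([-0.02318022, -0.01741697, -0.0202433 ,  0.0489329 ,  0.07636996,
       -0.09270554]), 'effort': array([ 1.84039704e-04, -3.90662384e+01,  1.87410843e+01,  4.21987787e+00,
        1.11343220e-02, -1.83511675e-04]), 'tcp_pos': array([ 0.24198325, -0.57575642,  0.29115967]), 'ee_rot': array([[-9.21968245e-01, -3.87264448e-01, -8.95670569e-04],
       [-3.87265481e-01,  9.21966082e-01,  1.99800374e-03],
       [ 5.20220676e-05,  2.18895830e-03, -9.99997603e-01]]), 'wrist_force': array([-0.02231157,  1.05341699, -0.26426453]), 'moment': array([-0.01108474,  0.05087416,  0.00301438]), 'gripper_width': 0.9992172281009264}
{'fx': 430.8435153107957, 'fy': 430.8435153107957, 'cx': 317.49368923224483, 'cy': 199.5263823766257, 'eye': array([-0.35647074,  0.41573229,  0.82708881]), 'attitude': array([[-0.47863457,  0.52878426, -0.70092521],
       [-0.87799692, -0.29326136,  0.37831096],
       [-0.00550941,  0.79648288,  0.60463598]])}
{'fx': 463.6669866147238, 'fy': 463.6669866147238, 'cx': 324.77728712592216, 'cy': 197.82303927686698, 'eye': array([0.11947615, 0.00544307, 1.74450011]), 'attitude': array([[ 0.01742104,  0.98281875, -0.18374933],
       [-0.99970956,  0.02018276,  0.01317022],
       [ 0.01665251,  0.18346652,  0.9828849 ]])}
[[ 3.33778973e-04  9.53592134e-01  3.01101195e-01  8.20558408e-02]
 [ 9.99999888e-01 -2.17355523e-04 -4.20159136e-04 -4.92767566e-04]
 [-3.35214439e-04  3.01101302e-01 -9.53592100e-01 -9.34543994e-02]
 [ 0.00000000e+00  0.00000000e+00  0.00000000e+00  1.00000000e+00]]
```

View pics/scene0.png

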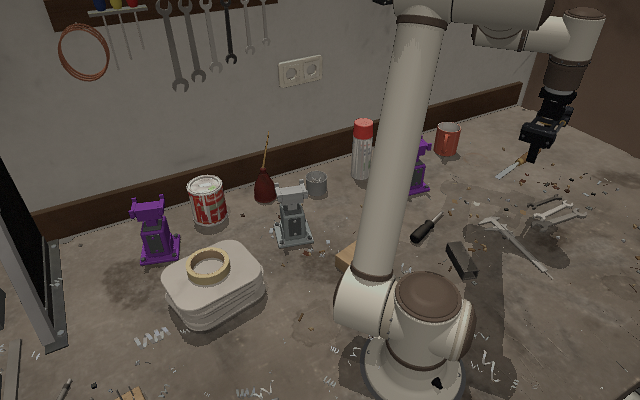

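View pics/top0.png

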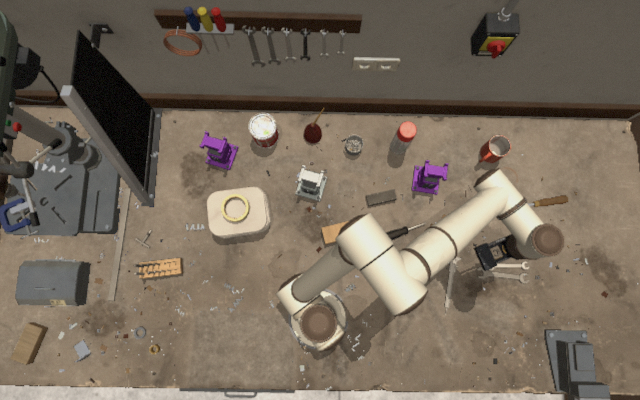

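```bash
cat > h.py <<'E'
import numpy as np,cv2,pickle
def ray(c,u,v):
    d=np.array([(u-c["cx"])/c["fx"],-(v-c["cy"])/c["fy"],-1.]);return np.asarray(c["attitude"])@d
def onz(c,u,v,z):
    d=ray(c,u,v);e=np.asarray(c["eye"]);return e+d*(z-e[2])/d[2]
def proj(c,p):
    q=np.asarray(c["attitude"]).T@(np.asarray(p)-c["eye"]);return c["cx"]+c["fx"]*q[0]/-q[2],c["cy"]-c["fy"]*q[1]/-q[2]
def load(n):return pickle.load(open(f"pics/{n}.pkl","rb"))
E
python3 - <<'E'
from h import *
t=load("top0");s=load("scene0")
for u,v,z in((381,198,.03),(311,184,.158),(354,145,.055),(313,133,.1),(428,178,.15),(502,270,0.03)):print("top",u,v,onz(t,u,v,z).round(3))
for u,v,z in((461,260,.015),(461,245,.03),(292,186,.16),(315,175,.055),(265,185,.05)):print("sc",u,v,onz(s,u,v,z).round(3))
a=cv2.resize(t["color"][120:300,280:520],None,fx=2.5,fy=2.5,interpolation=cv2.INTER_CUBIC)
b=cv2.resize(s["color"][140:290,420:600],None,fx=2.5,fy=2.5,interpolation=cv2.INTER_CUBIC)
b=b[:,:]
cv2.imwrite("pics/c1.png",a);
d=np.zeros((600,800,3),np.uint8)
d[:450,:600]=a;d=cv2.resize(d[:450,:600],(480,360));e=cv2.resize(s["color"][200:290,430:600],(480,254),interpolation=cv2.INTER_CUBIC)
cv2.imwrite("pics/c1.png",np.vstack([a,cv2.resize(e,(600,150*2))])[:600] if False else np.hstack([cv2.resize(a,(440,330)),cv2.resize(s["color"][180:300,420:580],(360,330))]))
E
```

```text
top 381 198 [ 0.444 -0.229  0.03 ]
top 311 184 [0.464 0.033 0.158]
top 354 145 [ 0.641 -0.124  0.055]
top 313 133 [0.67  0.031 0.1  ]
top 428 178 [ 0.496 -0.38   0.15 ]
top 502 270 [ 0.183 -0.674  0.03 ]
sc 461 260 [ 0.172 -0.296  0.015]
sc 461 245 [ 0.204 -0.323  0.03 ]
sc 292 186 [0.502 0.029 0.16 ]
sc 315 175 [ 0.657 -0.123  0.055]
sc 265 185 [0.69  0.037 0.05 ]
```

View pics/c1.png

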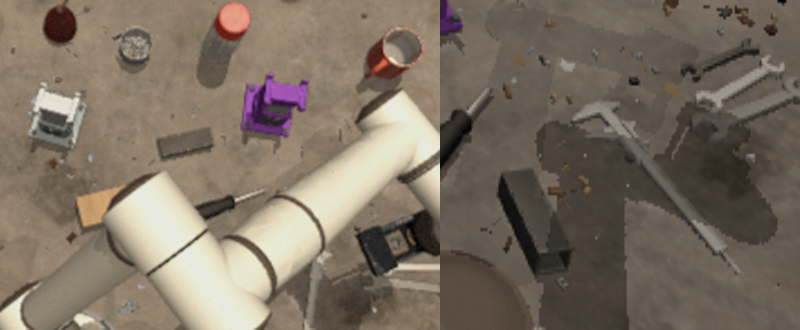

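Emit:
{"name": "drive_tool", "arguments": {"series": [[-0.33,0.25,-0.1,-0.09],[-0.67,0.5,-0.2,-0.18],[-1,0.75,-0.3,-0.27],[-1,0.75,-0.3,-0.36],[-1,0.75,-0.3,-0.45],[-1,0.75,-0.3,-0.54],[-1,0.75,-0.3,-0.585]]}}

```text
time_s: 1.02
tcp_pos: [0.3178, -0.4465, 0.3279]
ee_rot: [[0.001, -1.0, -0.0], [-1.0, -0.001, 0.001], [-0.001, 0.0, -1.0]]
wrist_force: [0.0, 0.1, 0.2]
gripper_width: 1.0
```

Emit:
{"name": "drive_tool", "arguments": {"series": [[-0.45,-0.27,0,0],[-0.91,-0.53,0,0],[-0.91,-0.53,0,0]]}}

```text
time_s: 1.4
tcp_pos: [0.3832, -0.3349, 0.3283]
ee_rot: [[0.003, -1.0, 0.0], [-1.0, -0.003, 0.001], [-0.001, -0.0, -1.0]]
wrist_force: [-0.9, 0.4, 0.8]
gripper_width: 0.998
```

Emit:
{"name": "drive_tool", "arguments": {"series": [[-0.45,-0.27,0,0],[-0.91,-0.53,0,0],[-0.91,-0.53,0,0],[-0.91,-0.53,0,0]]}}

```text
time_s: 1.9
tcp_pos: [0.4455, -0.229, 0.328]
ee_rot: [[-0.003, -1.0, -0.001], [-1.0, 0.003, -0.0], [0.0, 0.001, -1.0]]
wrist_force: [-0.2, -0.7, 0.0]
gripper_width: 1.0
```

```bash
cat >> h.py <<'E'
def wrist(name):
    from station import telemetry,capture
    s=telemetry.sense();c=capture("wrist");T=np.eye(4);T[:3,:3]=s["ee_rot"];T[:3,3]=s["tcp_pos"]
    M=T@np.asarray(c["mount"]);c["eye"]=M[:3,3];c["attitude"]=M[:3,:3]
    pickle.dump(c,open(f"pics/{name}.pkl","wb"));cv2.imwrite(f"pics/{name}.png",c["color"]);return c
E
python3 - <<'E'
from h import *
from station import capture
w=wrist("w1");t=capture("top");print(proj(w,(.444,-.229,.03)))
cv2.imwrite("pics/w1c.png",np.vstack([w["color"][:, :],cv2.resize(t["color"][110:300,200:560],(640,338))])[:, :] [:738])
a=cv2.resize(w["color"],(480,300));b=cv2.resize(t["color"][110:300,200:560],(480,253))
cv2.imwrite("pics/w1c.png",np.vstack([a,b]))
E
```

```text
(np.float64(321.28348317842585), np.float64(173.0253427961532))
```

View pics/w1c.png

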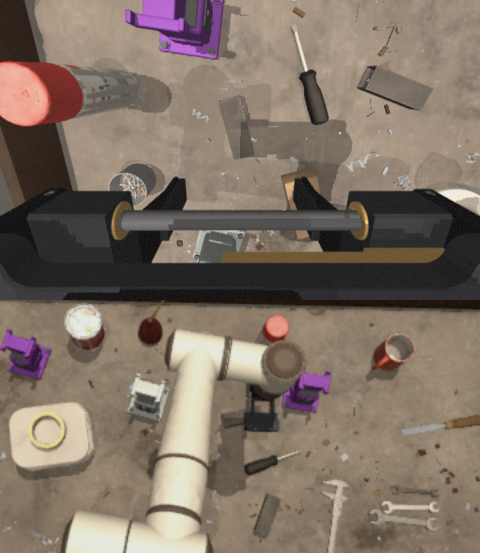

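Emit:
{"name": "drive_tool", "arguments": {"series": [[-0.5,-0.06,-0.1,0],[-1,-0.13,-0.2,0],[-1,-0.13,-0.2,0]]}}

```text
time_s: 2.38
tcp_pos: [0.4622, -0.1073, 0.3535]
ee_rot: [[0.0, -1.0, 0.003], [-1.0, -0.0, 0.0], [-0.0, -0.003, -1.0]]
wrist_force: [-0.6, -1.1, -0.3]
gripper_width: 1.001
```

Emit:
{"name": "drive_tool", "arguments": {"series": [[-0.5,-0.06,-0.1,0],[-1,-0.13,-0.2,0],[-1,-0.13,-0.2,0],[-1,-0.13,-0.2,0]]}}

```text
time_s: 2.88
tcp_pos: [0.4774, 0.0099, 0.3757]
ee_rot: [[-0.005, -1.0, -0.001], [-1.0, 0.005, -0.0], [0.0, 0.001, -1.0]]
wrist_force: [-0.6, 0.3, -0.0]
gripper_width: 0.998
```

Emit:
{"name": "drive_tool", "arguments": {"series": [[-0.5,0,0,0],[-0.95,0,0,0],[-0.95,0,0,0],[-0.95,0,0,0]]}}

```text
time_s: 3.38
tcp_pos: [0.4781, 0.1235, 0.3758]
ee_rot: [[-0.005, -1.0, -0.001], [-1.0, 0.005, -0.001], [0.001, 0.001, -1.0]]
wrist_force: [0.1, -0.4, -0.5]
gripper_width: 0.999
```

Run:
```python
from h import *
w=wrist("w2");print(w["eye"])
for p in((.48,.03,.158),(.48,.03,0)):print(proj(w,p))
# section mask in w1
w=load("w1");a=w["color"];cv2.imwrite("pics/v.png",np.vstack([load("w2")["color"][:260],cv2.resize(a[100:230,240:400],None,fx=2.6,fy=2.6,interpolation=cv2.INTER_CUBIC).copy() if False else np.hstack([cv2.resize(a[110:230,260:380],None,fx=2.6,fy=2.6,interpolation=cv2.INTER_CUBIC),np.zeros((312,328,3),np.uint8)])]))
```

```text
[0.47900292 0.0403832  0.46932734]
(np.float64(317.97472880427745), np.float64(97.38630048444404))
(np.float64(318.33481632448917), np.float64(101.10785693844248))
```

View pics/v.png

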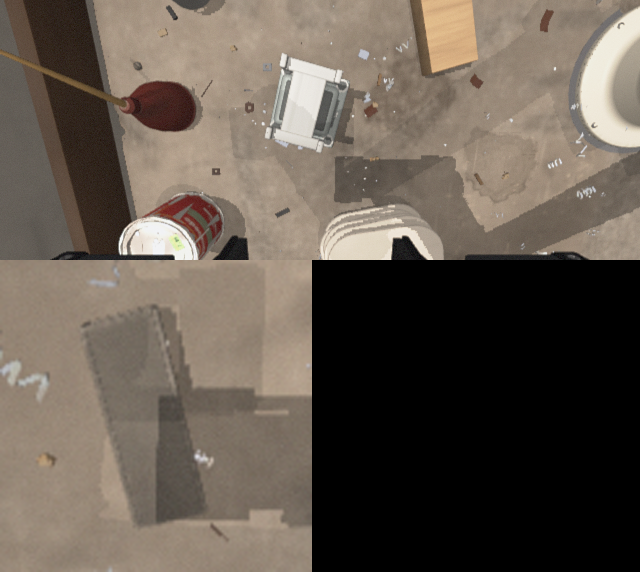

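Run:
```python
from h import *
w=load("w1")
P=[onz(w,u,v,.03)[:2] for u,v in((291.5,135),(319.6,127.3),(338.8,208),(313,212))];P=np.array(P)
print(P.round(4),np.linalg.norm(P-np.roll(P,-1,0),axis=1).round(4));c=P.mean(0);d=(P[0]+P[1]-P[2]-P[3]);print("sec",c,"len az",np.degrees(np.arctan2(d[1],d[0])))
w=load("w2");a=w["color"][40:170,240:370]
h=cv2.cvtColor(a,cv2.COLOR_BGR2HSV);print(np.percentile(h[...,2],[50,80,90,95]))
m=((h[...,2]>165)&(h[...,1]<45)).astype(np.uint8)*255
m=cv2.morphologyEx(m,cv2.MORPH_OPEN,np.ones((3,3)))
cs,_=cv2.findContours(m,cv2.RETR_EXTERNAL,cv2.CHAIN_APPROX_NONE);k=max(cs,key=cv2.contourArea)
b=cv2.boxPoints(cv2.minAreaRect(k))+[240,40];Q=np.array([onz(w,u,v,.16)[:2] for u,v in b]);print(b.round(1),Q.round(4),np.linalg.norm(Q-np.roll(Q,-1,0),axis=1).round(4),Q.mean(0))
z=cv2.resize(a,None,fx=4.5,fy=4.5,interpolation=cv2.INTER_CUBIC);cv2.polylines(z,[((b-[240,40])*4.5).astype(int)],True,(0,0,255),1);cv2.imwrite("pics/p.png",z)
```

```text
[[ 0.4825 -0.2791]
 [ 0.4461 -0.2887]
 [ 0.4196 -0.1793]
 [ 0.4556 -0.1735]] [0.0376 0.1126 0.0365 0.109 ]
sec [ 0.45096018 -0.23016131] len az -76.07093086698326
[154. 194. 227. 234.]
[[263.6 141. ]
 [284.5  55.7]
 [346.5  70.8]
 [325.6 156.2]] [[ 0.5361  0.0721]
 [ 0.5115 -0.0074]
 [ 0.4525  0.0061]
 [ 0.4724  0.088 ]] [0.0832 0.0605 0.0843 0.0657] [0.49309615 0.03971999]
```

View pics/p.png

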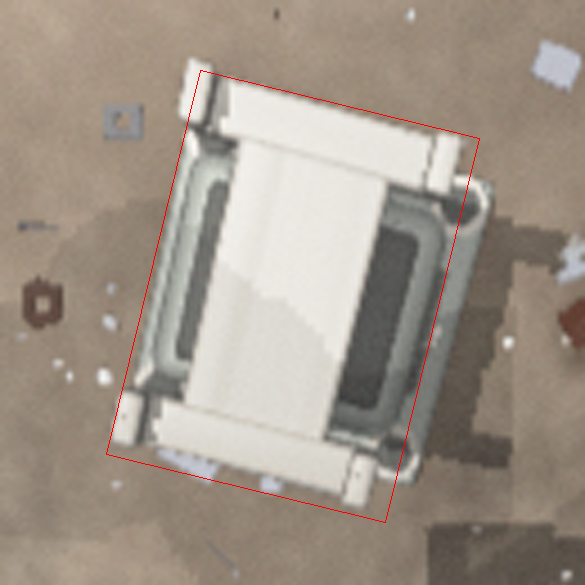

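Run:
```python
from h import *
w=load("w2")
def f(L,z):
    P=np.array([onz(w,240+(x+.5)/4.5-.5,40+(y+.5)/4.5-.5,z)[:2] for x,y in L]);n=np.linalg.norm(P-np.roll(P,-1,0),axis=1)
    d=P[3]+P[2]-P[0]-P[1];e=P[0]+P[3]-P[1]-P[2];print(P.mean(0).round(4),n.round(4),"y az",np.degrees(np.arctan2(d[1],d[0])).round(1),"x az",np.degrees(np.arctan2(e[1],e[0])).round(1))
f([(238,145),(388,183),(330,437),(187,402)],.158)
f([(198,90),(443,162),(358,478),(128,418)],.168)
w=load("w2");print(w["eye"],w["attitude"])
```

```text
[0.495  0.0373] [0.0332 0.0555 0.0333 0.0553] y az 76.2 x az -13.7
[0.4953 0.0369] [0.0525 0.0677 0.0524 0.0683] y az 74.5 x az -15.1
[0.47900292 0.0403832  0.46932734] [[-9.99986845e-01 -5.12468913e-03 -2.16736645e-04]
 [ 4.95281677e-03 -9.53735792e-01 -3.00605238e-01]
 [ 1.33379890e-03 -3.00602357e-01  9.53748627e-01]]
```

Emit:
{"name": "drive_tool", "arguments": {"series": [[0.36,-0.07,0.3,0.08],[0.72,-0.145,0.7,0.125],[0.72,-0.145,1,0.125],[0.72,-0.145,1,0.125],[0.72,-0.145,1,0.125]]}}

```text
time_s: 4.05
tcp_pos: [0.4961, 0.0383, 0.258]
ee_rot: [[-0.251, -0.968, 0.003], [-0.968, 0.251, 0.0], [-0.001, -0.003, -1.0]]
wrist_force: [0.1, -0.2, 0.2]
gripper_width: 0.999
```

Run:
```python
from h import *
from station import telemetry
s=telemetry.sense();R=s["ee_rot"];print(s["tcp_pos"],"y az",np.degrees(np.arctan2(R[1,1],R[0,1])))
print("shift",(R.T@(np.array([.495,.037,.191])-s["tcp_pos"])/.12).round(3),s["wrist_force"])
```

```text
[0.49612553 0.03828422 0.25801239] y az 165.47280679225224
shift [0.013 0.008 0.558] [ 0.08011456 -0.22101159  0.15589628]
```

Emit:
{"name": "drive_tool", "arguments": {"series": [[0.01,0.01,0.25,0],[0.01,0.01,0.55,0],[0.01,0.01,0.55,0],[0.01,0.01,0.55,0]]}}

```text
time_s: 4.55
tcp_pos: [0.4952, 0.0385, 0.1926]
ee_rot: [[-0.249, -0.968, 0.004], [-0.968, 0.249, 0.001], [-0.002, -0.004, -1.0]]
wrist_force: [0.3, -0.4, -0.1]
gripper_width: 1.002
```

Emit:
{"name": "drive_tool", "arguments": {"series": [[0,0,0,0],[0,0,0,0],[0,0,0,0],[0,0,0,0]], "fingers": 36}}

```text
time_s: 5.05
tcp_pos: [0.4937, 0.0379, 0.1904]
ee_rot: [[-0.25, -0.968, 0.0], [-0.968, 0.25, 0.0], [-0.0, -0.0, -1.0]]
wrist_force: [-0.1, -0.1, -0.0]
gripper_width: 0.629
```

Emit:
{"name": "drive_tool", "arguments": {"series": [[0,0,0,0],[0,0,0,0],[0,0,0,0],[0,0,0,0]], "fingers": 26}}

```text
time_s: 5.55
tcp_pos: [0.4944, 0.0377, 0.1902]
ee_rot: [[-0.251, -0.968, 0.001], [-0.968, 0.251, -0.0], [-0.0, -0.001, -1.0]]
wrist_force: [4.2, -3.9, -3.6]
gripper_width: 0.385
```

Emit:
{"name": "drive_tool", "arguments": {"series": [[0,0,0,0],[0,0,0,0],[0,0,0,0]]}}

```text
time_s: 5.92
tcp_pos: [0.4944, 0.0377, 0.1902]
ee_rot: [[-0.251, -0.968, 0.001], [-0.968, 0.251, 0.0], [-0.0, -0.001, -1.0]]
wrist_force: [4.8, -2.8, -3.6]
gripper_width: 0.386
```

Emit:
{"name": "drive_tool", "arguments": {"series": [[0,0,-0.0125,0],[0,0,-0.025,0],[0,0,-0.0375,0],[0,0,-0.05,0],[0,0,-0.05,0]]}}

```text
time_s: 6.55
tcp_pos: [0.4943, 0.0377, 0.1961]
ee_rot: [[-0.251, -0.968, 0.001], [-0.968, 0.251, 0.0], [-0.0, -0.001, -1.0]]
wrist_force: [4.6, -1.9, -3.4]
gripper_width: 0.387
```

Emit:
{"name": "drive_tool", "arguments": {"series": [[0,0,-0.00833,0],[0,0,-0.00833,0]]}}

```text
time_s: 6.8
tcp_pos: [0.4944, 0.0377, 0.1967]
ee_rot: [[-0.251, -0.968, 0.001], [-0.968, 0.251, 0.0], [-0.0, -0.001, -1.0]]
wrist_force: [5.8, -2.6, -6.6]
gripper_width: 0.385
```

Emit:
{"name": "drive_tool", "arguments": {"series": [[0,0,-0.00833,0],[0,0,-0.00833,0]]}}

```text
time_s: 7.05
tcp_pos: [0.4944, 0.0377, 0.1973]
ee_rot: [[-0.251, -0.968, 0.001], [-0.968, 0.251, 0.0], [-0.0, -0.001, -1.0]]
wrist_force: [5.6, -2.2, -9.1]
gripper_width: 0.39
```

Emit:
{"name": "drive_tool", "arguments": {"series": [[0,0,-0.00833,0],[0,0,-0.00833,0]]}}

```text
time_s: 7.3
tcp_pos: [0.4944, 0.0377, 0.1982]
ee_rot: [[-0.251, -0.968, 0.001], [-0.968, 0.251, 0.0], [-0.0, -0.001, -1.0]]
wrist_force: [7.5, -3.1, -9.4]
gripper_width: 0.387
```

Emit:
{"name": "drive_tool", "arguments": {"series": [[0,0,-0.00833,0],[0,0,-0.00833,0]]}}

```text
time_s: 7.55
tcp_pos: [0.4944, 0.0377, 0.199]
ee_rot: [[-0.251, -0.968, 0.001], [-0.968, 0.251, 0.0], [-0.0, -0.001, -1.0]]
wrist_force: [6.3, -3.5, -10.6]
gripper_width: 0.384
```

Emit:
{"name": "drive_tool", "arguments": {"series": [[0,0,-0.00833,0],[0,0,-0.00833,0]]}}

```text
time_s: 7.8
tcp_pos: [0.4944, 0.0377, 0.1999]
ee_rot: [[-0.251, -0.968, 0.001], [-0.968, 0.251, 0.0], [-0.0, -0.001, -1.0]]
wrist_force: [7.1, -3.1, -10.7]
gripper_width: 0.388
```

Emit:
{"name": "drive_tool", "arguments": {"series": [[0,0,-0.00833,0],[0,0,-0.00833,0]]}}

```text
time_s: 8.05
tcp_pos: [0.4944, 0.0377, 0.201]
ee_rot: [[-0.251, -0.968, 0.001], [-0.968, 0.251, 0.0], [-0.0, -0.001, -1.0]]
wrist_force: [6.7, -3.9, -10.0]
gripper_width: 0.384
```

Emit:
{"name": "drive_tool", "arguments": {"series": [[0,0,-0.00833,0],[0,0,-0.00833,0]]}}

```text
time_s: 8.3
tcp_pos: [0.4944, 0.0378, 0.2026]
ee_rot: [[-0.251, -0.968, 0.001], [-0.968, 0.251, -0.0], [-0.0, -0.001, -1.0]]
wrist_force: [5.1, -3.1, -6.0]
gripper_width: 0.391
```

Emit:
{"name": "drive_tool", "arguments": {"series": [[0,0,-0.00833,0],[0,0,-0.00833,0]]}}

```text
time_s: 8.55
tcp_pos: [0.4943, 0.0378, 0.2049]
ee_rot: [[-0.251, -0.968, 0.001], [-0.968, 0.251, -0.0], [-0.0, -0.001, -1.0]]
wrist_force: [4.2, -2.6, 0.5]
gripper_width: 0.389
```

Emit:
{"name": "drive_tool", "arguments": {"series": [[0,0,-0.00833,0],[0,0,-0.00833,0]]}}

```text
time_s: 8.8
tcp_pos: [0.4943, 0.0378, 0.2052]
ee_rot: [[-0.251, -0.968, 0.002], [-0.968, 0.251, 0.0], [-0.001, -0.002, -1.0]]
wrist_force: [6.0, -4.0, -3.4]
gripper_width: 0.392
```

Emit:
{"name": "drive_tool", "arguments": {"series": [[0,0,-0.00833,0],[0,0,-0.00833,0]]}}

```text
time_s: 9.05
tcp_pos: [0.4943, 0.0377, 0.2061]
ee_rot: [[-0.251, -0.968, 0.002], [-0.968, 0.251, 0.0], [-0.0, -0.001, -1.0]]
wrist_force: [5.3, -3.3, -4.6]
gripper_width: 0.386
```

Emit:
{"name": "drive_tool", "arguments": {"series": [[0,0,-0.00833,0],[0,0,-0.00833,0]]}}

```text
time_s: 9.3
tcp_pos: [0.4943, 0.0377, 0.207]
ee_rot: [[-0.251, -0.968, 0.002], [-0.968, 0.251, 0.0], [-0.0, -0.001, -1.0]]
wrist_force: [6.1, -2.7, -4.6]
gripper_width: 0.386
```

Emit:
{"name": "drive_tool", "arguments": {"series": [[0,0,-0.00833,0],[0,0,-0.00833,0]]}}

```text
time_s: 9.55
tcp_pos: [0.4943, 0.0378, 0.208]
ee_rot: [[-0.251, -0.968, 0.001], [-0.968, 0.251, 0.0], [-0.0, -0.001, -1.0]]
wrist_force: [6.5, -2.7, -4.3]
gripper_width: 0.393
```

Emit:
{"name": "drive_tool", "arguments": {"series": [[0,0,-0.0083,0],[0,0,-0.0167,0],[0,0,-0.025,0],[0,0,-0.033,0],[0,0,-0.0417,0]]}}

```text
time_s: 10.18
tcp_pos: [0.4944, 0.0377, 0.2117]
ee_rot: [[-0.251, -0.968, 0.001], [-0.968, 0.251, 0.0], [-0.001, -0.001, -1.0]]
wrist_force: [9.8, -3.7, -12.5]
gripper_width: 0.387
```

Emit:
{"name": "drive_tool", "arguments": {"series": [[0,0,-0.0083,0],[0,0,-0.0167,0],[0,0,-0.025,0],[0,0,-0.033,0],[0,0,-0.0417,0],[0,0,-0.0417,0]]}}

```text
time_s: 10.92
tcp_pos: [0.4943, 0.0378, 0.2181]
ee_rot: [[-0.251, -0.968, 0.002], [-0.968, 0.251, 0.0], [-0.0, -0.001, -1.0]]
wrist_force: [6.1, -3.6, -3.5]
gripper_width: 0.385
```

Emit:
{"name": "drive_tool", "arguments": {"series": [[0,0,-0.0083,0],[0,0,-0.0167,0],[0,0,-0.025,0],[0,0,-0.033,0],[0,0,-0.0417,0]]}}

```text
time_s: 11.55
tcp_pos: [0.4944, 0.0377, 0.2219]
ee_rot: [[-0.251, -0.968, 0.001], [-0.968, 0.251, 0.0], [-0.001, -0.001, -1.0]]
wrist_force: [9.9, -4.0, -11.3]
gripper_width: 0.39
```

Emit:
{"name": "drive_tool", "arguments": {"series": [[0,0,-0.00833,0],[0,0,-0.00833,0]]}}

```text
time_s: 11.8
tcp_pos: [0.4944, 0.0377, 0.2229]
ee_rot: [[-0.251, -0.968, 0.001], [-0.968, 0.251, 0.0], [-0.0, -0.001, -1.0]]
wrist_force: [8.5, -5.0, -10.6]
gripper_width: 0.39
```

Emit:
{"name": "drive_tool", "arguments": {"series": [[0,0,-0.00833,0],[0,0,-0.00833,0]]}}

```text
time_s: 12.05
tcp_pos: [0.4944, 0.0378, 0.2238]
ee_rot: [[-0.251, -0.968, 0.001], [-0.968, 0.251, 0.0], [-0.0, -0.001, -1.0]]
wrist_force: [8.9, -4.1, -10.7]
gripper_width: 0.385
```

Emit:
{"name": "drive_tool", "arguments": {"series": [[0,0,-0.00833,0],[0,0,-0.00833,0]]}}

```text
time_s: 12.3
tcp_pos: [0.4944, 0.0378, 0.2247]
ee_rot: [[-0.251, -0.968, 0.001], [-0.968, 0.251, 0.0], [-0.0, -0.001, -1.0]]
wrist_force: [9.8, -3.3, -11.1]
gripper_width: 0.383
```

Emit:
{"name": "drive_tool", "arguments": {"series": [[0,0,-0.00833,0],[0,0,-0.00833,0]]}}

```text
time_s: 12.55
tcp_pos: [0.4944, 0.0378, 0.2265]
ee_rot: [[-0.251, -0.968, 0.001], [-0.968, 0.251, 0.0], [-0.0, -0.001, -1.0]]
wrist_force: [7.4, -4.2, -6.1]
gripper_width: 0.391
```

Emit:
{"name": "drive_tool", "arguments": {"series": [[0,0,-0.00833,0],[0,0,-0.00833,0]]}}

```text
time_s: 12.8
tcp_pos: [0.4943, 0.0378, 0.2288]
ee_rot: [[-0.25, -0.968, 0.002], [-0.968, 0.25, -0.0], [-0.0, -0.002, -1.0]]
wrist_force: [3.1, -2.1, 0.7]
gripper_width: 0.385
```

Emit:
{"name": "drive_tool", "arguments": {"series": [[0,0,-0.00833,0],[0,0,-0.00833,0]]}}

```text
time_s: 13.05
tcp_pos: [0.4943, 0.0377, 0.2291]
ee_rot: [[-0.251, -0.968, 0.002], [-0.968, 0.251, 0.0], [-0.0, -0.002, -1.0]]
wrist_force: [7.5, -4.5, -3.8]
gripper_width: 0.39
```

Emit:
{"name": "drive_tool", "arguments": {"series": [[0,0,-0.00833,0],[0,0,-0.00833,0]]}}

```text
time_s: 13.3
tcp_pos: [0.4943, 0.0377, 0.23]
ee_rot: [[-0.251, -0.968, 0.002], [-0.968, 0.251, 0.0], [-0.0, -0.002, -1.0]]
wrist_force: [5.9, -3.1, -3.6]
gripper_width: 0.386
```

Emit:
{"name": "drive_tool", "arguments": {"series": [[0,0,0.0083,0],[0,0,0.0125,0],[0,0,0.0167,0],[0,0,0.0167,0]]}}

```text
time_s: 13.8
tcp_pos: [0.4943, 0.0378, 0.2288]
ee_rot: [[-0.25, -0.968, 0.002], [-0.968, 0.25, -0.0], [-0.0, -0.002, -1.0]]
wrist_force: [4.5, -2.5, -0.1]
gripper_width: 0.389
```

Emit:
{"name": "drive_tool", "arguments": {"series": [[0,0,0.0042,0],[0,0,0.0042,0]]}}

```text
time_s: 14.05
tcp_pos: [0.4943, 0.0378, 0.2287]
ee_rot: [[-0.25, -0.968, 0.002], [-0.968, 0.25, -0.0], [-0.0, -0.002, -1.0]]
wrist_force: [2.6, -4.3, 5.0]
gripper_width: 0.385
```

Emit:
{"name": "drive_tool", "arguments": {"series": [[0,0,0.0042,0],[0,0,0.0042,0]]}}

```text
time_s: 14.3
tcp_pos: [0.4943, 0.0378, 0.2287]
ee_rot: [[-0.25, -0.968, 0.002], [-0.968, 0.25, -0.0], [-0.0, -0.002, -1.0]]
wrist_force: [2.8, -2.8, 7.9]
gripper_width: 0.394
```

Emit:
{"name": "drive_tool", "arguments": {"series": [[0,0,0.0042,0],[0,0,0.0042,0]]}}

```text
time_s: 14.55
tcp_pos: [0.4943, 0.0378, 0.2286]
ee_rot: [[-0.25, -0.968, 0.002], [-0.968, 0.25, -0.0], [-0.0, -0.002, -1.0]]
wrist_force: [1.2, -3.1, 9.0]
gripper_width: 0.387
```

Emit:
{"name": "drive_tool", "arguments": {"series": [[0,0,-0.0105,0],[0,0,-0.0105,0],[0,0,-0.0105,0]]}}

```text
time_s: 14.92
tcp_pos: [0.4943, 0.0378, 0.2288]
ee_rot: [[-0.25, -0.968, 0.002], [-0.968, 0.25, -0.0], [-0.0, -0.002, -1.0]]
wrist_force: [3.4, -4.7, 4.1]
gripper_width: 0.387
```

Emit:
{"name": "drive_tool", "arguments": {"series": [[0,0,0,0],[0,0,0,0],[0,0,0,0],[0,0,0,0],[0,0,0,0]], "fingers": 80}}

```text
time_s: 15.55
tcp_pos: [0.4935, 0.038, 0.2279]
ee_rot: [[-0.25, -0.968, -0.0], [-0.968, 0.25, -0.0], [0.0, 0.0, -1.0]]
wrist_force: [-0.3, -0.1, -0.7]
gripper_width: 0.859
```

Emit:
{"name": "drive_tool", "arguments": {"series": [[0,0,-0.3,0],[0,0,-0.6,0],[0,0,-0.9,0],[0,0,-0.9,0]], "fingers": 87}}

```text
time_s: 16.05
tcp_pos: [0.4948, 0.0382, 0.3392]
ee_rot: [[-0.25, -0.968, 0.007], [-0.968, 0.25, 0.002], [-0.004, -0.006, -1.0]]
wrist_force: [-0.4, 0.1, -0.6]
gripper_width: 0.997
```

Emit:
{"name": "drive_tool", "arguments": {"series": [[0.5,-0.05,0,0],[1,-0.1,0,0],[1,-0.1,0,0]]}}

```text
time_s: 16.42
tcp_pos: [0.4739, -0.0841, 0.335]
ee_rot: [[-0.256, -0.967, -0.002], [-0.967, 0.256, -0.0], [0.001, 0.002, -1.0]]
wrist_force: [-0.2, -0.3, 0.6]
gripper_width: 0.999
```

Emit:
{"name": "drive_tool", "arguments": {"series": [[0.5,-0.1,0.2,-0.08],[0.8,-0.12,0.4,-0.17],[0.8,-0.12,0.6,-0.25],[0.8,-0.12,0.6,-0.25],[0.8,-0.12,0.6,-0.25]]}}

```text
time_s: 17.05
tcp_pos: [0.4659, -0.1773, 0.2646]
ee_rot: [[0.244, -0.97, 0.001], [-0.97, -0.244, -0.0], [0.001, -0.001, -1.0]]
wrist_force: [0.0, -0.4, -1.1]
gripper_width: 1.001
```

Run:
```python
from h import *
from station import capture
w=wrist("w3");u,v=proj(w,(.451,-.230,.03));print(u,v,w["eye"])
u,v=int(u),int(v);y0=max(0,v-100)
a=cv2.resize(w["color"][y0:y0+200,u-100:u+100],None,fx=3,fy=3,interpolation=cv2.INTER_CUBIC);print(u-100,y0)
s=capture("scene");pickle.dump(s,open("pics/s3.pkl","wb"))
b=cv2.resize(s["color"][150:260,250:340],(200,244))
a=np.hstack([a,np.zeros((600,200,3),np.uint8)]);a[:244,600:]=b
cv2.imwrite("pics/v3.png",a)
```

```text
345.7010396152122 142.80184219178133 [ 0.48737962 -0.25794788  0.35813223]
245 42
```

View pics/v3.png

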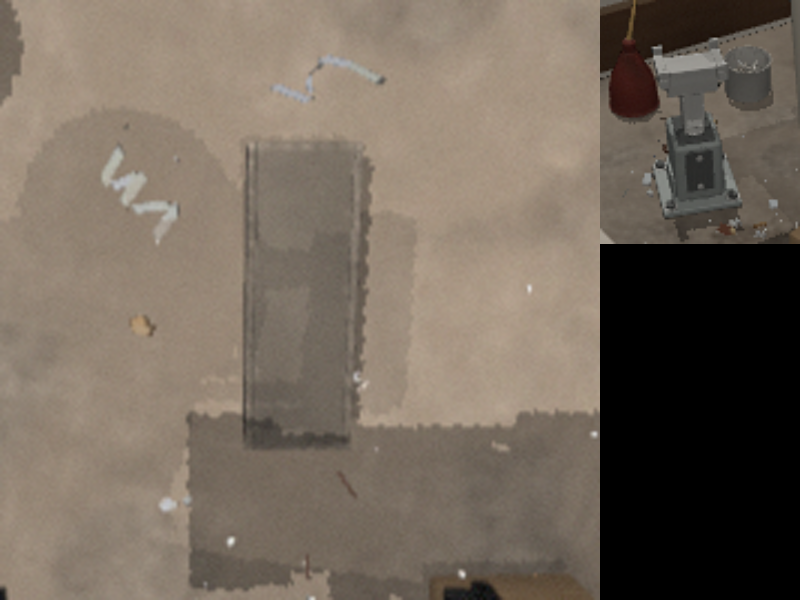

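Run:
```python
from h import *
from station import telemetry
w=load("w3");print(w["fx"],proj(w,w["eye"]-[0,0,.3]))
P=np.array([onz(w,245+(x+.5)/3-.5,42+(y+.5)/3-.5,.03)[:2] for x,y in((255,145),(362,145),(351,444),(253,447))])
print(P.round(4),np.linalg.norm(P-np.roll(P,-1,0),axis=1).round(4));c=P.mean(0);d=(P[3]+P[2]-P[0]-P[1]);print("sec",c,"len az",np.degrees(np.arctan2(d[1],d[0])))
s=telemetry.sense();R=s["ee_rot"];print(np.degrees(np.arctan2(R[1,1],R[0,1])))
for q in(c,[.451,-.230]):print((R.T@(np.r_[q,.075]-s["tcp_pos"])/.12).round(3))
t=load("s3")
# cradle height check in the scene: expected lugs
for p in((.4943,.0378,.158),(.4943,.0378,.1965)):print(proj(t,p))
```

```text
296.4025215096895 (np.float64(319.65044741728616), np.float64(108.25796948520441))
[[ 0.4817 -0.278 ]
 [ 0.4458 -0.287 ]
 [ 0.419  -0.1834]
 [ 0.455  -0.1731]] [0.037  0.107  0.0374 0.1082]
sec [ 0.45036689 -0.23039566] len az 104.42776330453066
-165.84683749000573
[0.396 0.238 1.584]
[0.394 0.232 1.584]
(np.float64(290.48780833347695), np.float64(189.05930118220846))
(np.float64(289.8452450021088), np.float64(177.0518525515882))
```

Emit:
{"name": "drive_tool", "arguments": {"series": [[0.395,0.235,0.3,0],[0.395,0.235,0.6,0],[0.395,0.235,0.9,0],[0.395,0.235,0.9,0],[0.395,0.235,0.9,0]]}}

```text
time_s: 17.77
tcp_pos: [0.4509, -0.2307, 0.1578]
ee_rot: [[0.245, -0.969, 0.003], [-0.969, -0.245, -0.001], [0.002, -0.003, -1.0]]
wrist_force: [1.1, 0.1, -0.6]
gripper_width: 1.001
```

Emit:
{"name": "drive_tool", "arguments": {"series": [[0,0,0.3,0],[0,0,0.6,0],[0,0,0.68,0],[0,0,0.68,0],[0,0,0.68,0]]}}

```text
time_s: 18.4
tcp_pos: [0.4507, -0.2309, 0.0761]
ee_rot: [[0.245, -0.97, 0.004], [-0.97, -0.245, -0.001], [0.002, -0.003, -1.0]]
wrist_force: [1.0, 0.1, -0.1]
gripper_width: 0.996
```

Emit:
{"name": "drive_tool", "arguments": {"series": [[0,0,0,0],[0,0,0,0],[0,0,0,0],[0,0,0,0],[0,0,0,0],[0,0,0,0],[0,0,0,0],[0,0,0,0]], "fingers": 30}}

```text
time_s: 19.4
tcp_pos: [0.4496, -0.2307, 0.0744]
ee_rot: [[0.245, -0.97, 0.0], [-0.97, -0.245, -0.0], [0.0, -0.0, -1.0]]
wrist_force: [0.6, 0.2, -1.4]
gripper_width: 0.455
```

Emit:
{"name": "drive_tool", "arguments": {"series": [[0,0,-0.1,0],[0,0,-0.4,0],[0,0,-0.7,0],[0,0,-1,0],[0,0,-1,0]]}}

```text
time_s: 20.02
tcp_pos: [0.4506, -0.231, 0.1977]
ee_rot: [[0.245, -0.97, 0.007], [-0.97, -0.245, -0.001], [0.003, -0.006, -1.0]]
wrist_force: [-0.6, 0.7, -2.3]
gripper_width: 0.459
```

Emit:
{"name": "drive_tool", "arguments": {"series": [[0,0,-0.3,0],[0,0,-0.6,0],[0,0,-0.9,0],[0,0,-1,0],[0,0,-1,0]]}}

```text
time_s: 20.65
tcp_pos: [0.449, -0.2304, 0.3134]
ee_rot: [[0.244, -0.97, -0.001], [-0.97, -0.244, 0.001], [-0.001, 0.001, -1.0]]
wrist_force: [-0.2, 1.0, -2.7]
gripper_width: 0.458
```

Emit:
{"name": "drive_tool", "arguments": {"series": [[-0.3,-0.13,0,0],[-0.6,-0.27,0,0],[-0.9,-0.4,0,0],[-1,-0.45,0,0],[-1,-0.45,0,0]]}}

```text
time_s: 21.28
tcp_pos: [0.4721, -0.1007, 0.313]
ee_rot: [[0.246, -0.969, -0.003], [-0.969, -0.246, -0.0], [-0.001, 0.003, -1.0]]
wrist_force: [-0.5, 0.4, -2.1]
gripper_width: 0.455
```

Emit:
{"name": "drive_tool", "arguments": {"series": [[-0.3,-0.13,0,0.06],[-0.6,-0.27,0,0.12],[-0.9,-0.4,0,0.18],[-1,-0.45,0,0.248],[-1,-0.45,0,0.248],[-1,-0.45,0,0.248],[-1,-0.45,0,0.248]]}}

```text
time_s: 22.15
tcp_pos: [0.4953, 0.0274, 0.3143]
ee_rot: [[-0.247, -0.969, -0.0], [-0.969, 0.247, -0.0], [0.0, 0.0, -1.0]]
wrist_force: [1.2, -0.7, -1.8]
gripper_width: 0.458
```

Run:
```python
from h import *
from station import telemetry,capture
s=telemetry.sense();R=s["ee_rot"];print(s["tcp_pos"],np.degrees(np.arctan2(R[1,1],R[0,1])),s["gripper_width"])
for q in([.4943,.0378,.2860],[.495,.037,.286]):print((R.T@(np.array(q)-s["tcp_pos"])/.12).round(3))
```

```text
[0.49529611 0.02738805 0.31426449] 165.7055283370315 0.45780640283837476
[-0.082  0.029  0.236]
[-0.077  0.022  0.236]
```

Emit:
{"name": "drive_tool", "arguments": {"series": [[-0.08,0.027,0.1,0],[-0.08,0.027,0.2,0],[-0.08,0.027,0.2,0],[-0.08,0.027,0.2,0],[-0.08,0.027,0.2,0]]}}

```text
time_s: 22.78
tcp_pos: [0.4949, 0.0386, 0.2908]
ee_rot: [[-0.246, -0.969, 0.001], [-0.969, 0.246, 0.0], [-0.0, -0.001, -1.0]]
wrist_force: [0.7, -0.0, -2.5]
gripper_width: 0.45
```

Run:
```python
from h import *
from station import capture
w=wrist("w4");u,v=proj(w,(.4943,.0378,.2));print(u,v)
y0=130;x0=250
a=cv2.resize(w["color"][y0:y0+170,x0:x0+140],None,fx=3,fy=3,interpolation=cv2.INTER_CUBIC)
s=capture("scene");b=cv2.resize(s["color"][130:260,245:345],(380,494),interpolation=cv2.INTER_CUBIC)
b=np.vstack([b,np.zeros((16,380,3),np.uint8)])
cv2.imwrite("pics/v4.png",np.hstack([a,b]))
```

```text
321.86764548649256 235.29427558093582
```

View pics/v4.png

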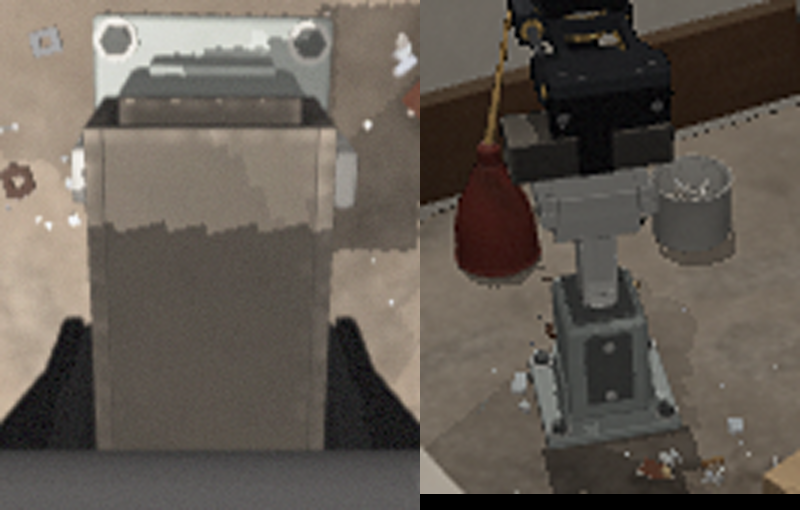

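Emit:
{"name": "drive_tool", "arguments": {"series": [[0.008,0.004,0.03,0],[0.008,0.004,0.07,0],[0.008,0.004,0.11,0],[0.008,0.004,0.11,0],[0.008,0.004,0.11,0]]}}

```text
time_s: 23.5
tcp_pos: [0.4941, 0.0377, 0.2772]
ee_rot: [[-0.246, -0.969, 0.0], [-0.969, 0.246, -0.0], [0.0, -0.0, -1.0]]
wrist_force: [-0.4, -0.1, -1.8]
gripper_width: 0.456
```

Emit:
{"name": "drive_tool", "arguments": {"series": [[0,0,0.008,0],[0,0,0.016,0],[0,0,0.016,0]]}}

```text
time_s: 23.88
tcp_pos: [0.494, 0.0377, 0.2752]
ee_rot: [[-0.246, -0.969, -0.0], [-0.969, 0.246, -0.0], [0.0, 0.0, -1.0]]
wrist_force: [0.1, -0.1, -2.3]
gripper_width: 0.456
```

Emit:
{"name": "drive_tool", "arguments": {"series": [[0,0,0.008,0],[0,0,0.008,0]]}}

```text
time_s: 24.12
tcp_pos: [0.494, 0.0377, 0.2742]
ee_rot: [[-0.246, -0.969, -0.0], [-0.969, 0.246, -0.0], [0.0, 0.0, -1.0]]
wrist_force: [-0.9, 0.8, -2.0]
gripper_width: 0.455
```

Continuing in 0.6–1 mm steps until the load comes off.

Emit:
{"name": "drive_tool", "arguments": {"series": [[0,0,0.008,0],[0,0,0.008,0]]}}

```text
time_s: 24.38
tcp_pos: [0.4939, 0.0377, 0.2732]
ee_rot: [[-0.246, -0.969, -0.0], [-0.969, 0.246, -0.0], [0.0, 0.0, -1.0]]
wrist_force: [-0.0, 0.8, -2.3]
gripper_width: 0.456
```

Emit:
{"name": "drive_tool", "arguments": {"series": [[0,0,0.008,0],[0,0,0.008,0]]}}

```text
time_s: 24.62
tcp_pos: [0.4939, 0.0377, 0.2723]
ee_rot: [[-0.246, -0.969, -0.0], [-0.969, 0.246, -0.0], [0.0, 0.0, -1.0]]
wrist_force: [-0.5, 0.1, -2.7]
gripper_width: 0.458
```

Emit:
{"name": "drive_tool", "arguments": {"series": [[0,0,0.005,0],[0,0,0.005,0]]}}

```text
time_s: 24.88
tcp_pos: [0.494, 0.0377, 0.2718]
ee_rot: [[-0.246, -0.969, -0.0], [-0.969, 0.246, -0.0], [0.0, 0.0, -1.0]]
wrist_force: [-0.1, -0.5, -1.1]
gripper_width: 0.461
```

Emit:
{"name": "drive_tool", "arguments": {"series": [[0,0,0.004,0],[0,0,0.004,0]]}}

```text
time_s: 25.12
tcp_pos: [0.494, 0.0377, 0.2713]
ee_rot: [[-0.246, -0.969, -0.0], [-0.969, 0.246, -0.0], [0.0, 0.0, -1.0]]
wrist_force: [0.5, 0.9, -2.2]
gripper_width: 0.459
```

Emit:
{"name": "drive_tool", "arguments": {"series": [[0,0,0.003,0],[0,0,0.003,0]]}}

```text
time_s: 25.38
tcp_pos: [0.494, 0.0377, 0.2711]
ee_rot: [[-0.246, -0.969, 0.0], [-0.969, 0.246, 0.0], [-0.0, -0.0, -1.0]]
wrist_force: [0.2, 0.1, -1.9]
gripper_width: 0.456
```

Emit:
{"name": "drive_tool", "arguments": {"series": [[0,0,0.004,0],[0,0,0.004,0]]}}

```text
time_s: 25.62
tcp_pos: [0.494, 0.0377, 0.271]
ee_rot: [[-0.246, -0.969, 0.0], [-0.969, 0.246, -0.0], [-0.0, -0.0, -1.0]]
wrist_force: [-1.5, 0.8, 2.9]
gripper_width: 0.456
```

Emit:
{"name": "drive_tool", "arguments": {"series": [[0,0,0.004,0],[0,0,0.004,0]]}}

```text
time_s: 25.88
tcp_pos: [0.494, 0.0377, 0.2709]
ee_rot: [[-0.246, -0.969, 0.001], [-0.969, 0.246, -0.0], [-0.0, -0.001, -1.0]]
wrist_force: [-3.4, 1.1, 4.6]
gripper_width: 0.459
```

Emit:
{"name": "drive_tool", "arguments": {"series": [[0,0,0.004,0],[0,0,0.004,0]]}}

```text
time_s: 26.12
tcp_pos: [0.494, 0.0377, 0.2708]
ee_rot: [[-0.246, -0.969, 0.001], [-0.969, 0.246, -0.0], [-0.0, -0.001, -1.0]]
wrist_force: [-4.2, 1.1, 7.9]
gripper_width: 0.455
```

Emit:
{"name": "drive_tool", "arguments": {"series": [[0,0,-0.007,0],[0,0,-0.007,0]]}}

```text
time_s: 26.38
tcp_pos: [0.494, 0.0377, 0.2709]
ee_rot: [[-0.246, -0.969, 0.0], [-0.969, 0.246, -0.0], [-0.0, -0.0, -1.0]]
wrist_force: [-3.2, 0.7, 5.9]
gripper_width: 0.457
```

Emit:
{"name": "drive_tool", "arguments": {"series": [[0,0,0,0],[0,0,0,0],[0,0,0,0],[0,0,0,0],[0,0,0,0]], "fingers": 70}}

```text
time_s: 27.0
tcp_pos: [0.494, 0.0377, 0.2703]
ee_rot: [[-0.246, -0.969, 0.0], [-0.969, 0.246, -0.0], [0.0, -0.0, -1.0]]
wrist_force: [0.8, -0.1, -0.0]
gripper_width: 0.795
```

Emit:
{"name": "drive_tool", "arguments": {"series": [[0,0,-0.1,0],[0,0,-0.3,0],[0,0,-0.6,0],[0,0,-0.9,0],[0,0,-0.9,0]]}}

```text
time_s: 27.62
tcp_pos: [0.4951, 0.0379, 0.3826]
ee_rot: [[-0.246, -0.969, 0.008], [-0.969, 0.246, 0.002], [-0.004, -0.007, -1.0]]
wrist_force: [0.5, 1.4, 0.5]
gripper_width: 0.805
```

Emit:
{"name": "drive_tool", "arguments": {"series": [[-0.3,0,0,0],[-0.6,0,0,0],[-0.8,0,0,0],[-0.8,0,0,0],[-0.8,0,0,0]]}}

```text
time_s: 28.25
tcp_pos: [0.5174, 0.1304, 0.3782]
ee_rot: [[-0.247, -0.969, -0.001], [-0.969, 0.247, -0.0], [0.001, 0.001, -1.0]]
wrist_force: [0.3, -0.6, 0.5]
gripper_width: 0.801
```

Run:
```python
from h import *
from station import capture
w=wrist("w5");u,v=proj(w,(.4945,.0375,.2265));print(u,v)
u,v=int(u),int(v);y0=max(0,v-85);x0=u-70;print(x0,y0)
a=cv2.resize(w["color"][y0:y0+170,x0:x0+140],None,fx=3,fy=3,interpolation=cv2.INTER_CUBIC)
s=capture("scene");b=cv2.resize(s["color"][130:260,245:345],(380,a.shape[0]),interpolation=cv2.INTER_CUBIC)
cv2.imwrite("pics/v5.png",np.hstack([a,b]))
```

```text
319.9834666174581 90.95860496361304
249 5
```

View pics/v5.png

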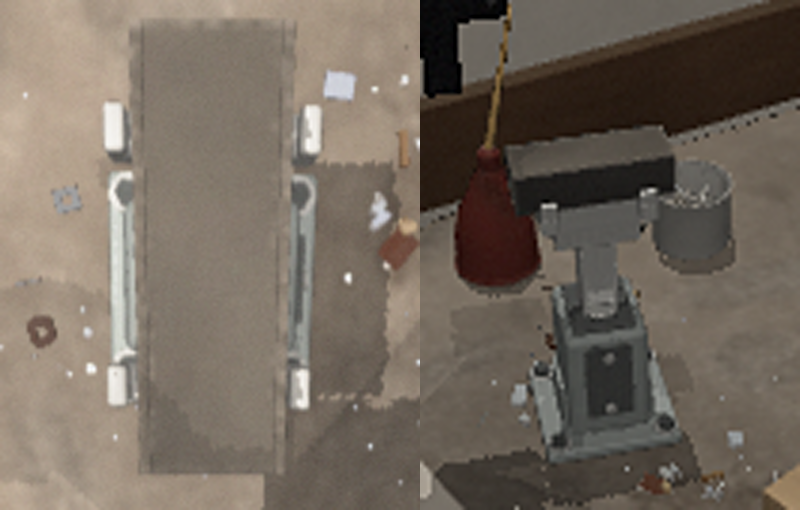

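Run:
```python
from h import *
w=load("w5")
g=lambda L,z:np.array([onz(w,249+(x+.5)/3-.5,5+(y+.5)/3-.5,z)[:2] for x,y in L])
S=g([(130,19),(297,19),(287,473),(138,473)],.2265);L=g([(113,128),(314,128),(300,388),(117,386)],.2065)
for P in(S,L):
    d=P[3]+P[2]-P[0]-P[1];print(P.mean(0).round(4),np.linalg.norm(P-np.roll(P,-1,0),axis=1).round(4),np.degrees(np.arctan2(d[1],d[0])).round(1))
e=S.mean(0)-L.mean(0);a=np.radians(75.8);print("along",e@[np.cos(a),np.sin(a)],"across",e@[np.sin(a),-np.cos(a)])
```

```text
[0.4949 0.0382] [0.0401 0.1098 0.0413 0.1098] 75.6
[0.4953 0.0373] [0.054  0.0683 0.0534 0.0677] 74.5
along 0.0008386429177139083 across -0.000543066246968624
```

Everything matches to within about 1 mm, the part is flat between the lugs and the robot is touching nothing, so I'm handing in.

Run:
```python
from station import telemetry,order
print(telemetry.sense()["time_s"]);print(order.finish_job())
```

```text
28.35
the job is handed in; nothing more can be done
None
```

The job is done and handed in at 28.4 s of robot time; the hand-in reports no verdict.

- **Lift:** I pinched the cradle block and raised it past three clicks. I saw the first and third in the wrist force, at about 14 and 38 mm of lift. The second I took from the force being high before it and back to the column's weight after it. I stayed well short of a fourth.
- **Setting down:** I let the column down onto its pawl with about 9 N of downward force at most. I eased that to about 4 N and let go. The column stayed up at about 38.5 mm.
- **Box section:** Of the two look-alikes, about 0.51 m and 0.36 m from the base, I took the farther one. I laid it in the cradle with about 8 N at most, eased off to about 6 N, and let go. It touched down at the height I expected.

**Last checks:** The final wrist picture shows the section flat between the lugs. It is off centre by about 0.8 mm along its length and 0.5 mm across. The measured angles of section and lugs differ by about 1°, which is within measuring error. The tin and oil can look unmoved in the scene picture. The gripper was clear of everything, and no check failed.

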